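Empty the drop-bottom hopper into a nested bowl and bolt it shut

TASK

Set the matte black steel bowl upright inside the white ceramic dish under the hopper. Then pull up the brass bolt and swing the trap-door open with its red-knobbed lever so that the steel ball falls into the bowl; do not touch the ball itself. Finally swing the trap-door fully shut again and push the bolt all the way down, leaving the dish and everything else where it stands.

Things in the scene. Friction and masses are not known exactly. Their poses are not given: they have to be found in the camera images.
- hopper: Fixed stand with an open-topped aluminium hopper, 88 mm square (80 inside), walls 235 to 300 mm above the table, on a rear column. Origin on the table under the hopper's centre; x runs from its front (robot side) to the column, y to the bolt's side, z up. Base plate 6 mm thick, x -95 to 155, y +-120 mm; column 24 x 50 mm at x = 130, 301 mm high. Below the hopper front and sides are open.
- trap_edge (a point): Middle of the trap-door's free (rear) edge. The door, 78 mm square, is the hopper's bottom, underside 230 mm above the table when shut; open, this edge hangs at 152 mm. The hopper hangs over the dish, so a gripper setting the bowl there must come in from the front (-x of the hopper), leaning back towards the robot 38 to 50 degrees from vertical.
- deflector (a point): Middle of the lower edge of the deflector plate behind the hopper, which reaches down to 170 mm above the table at hopper x = 60 mm; it guides the ball, which falls 10 to 30 mm behind the hopper's centre, over the dish.
- trap (a joint): Trap-door angle, rad: 0 shut, 1.45 fully open (stop). Lever and door are one piece; the stiff hinge stays where it is left (0.3 N m to move). The ball drops out at roughly 0.9 to 1.2 rad. The bolt blocks it unless raised 25 mm or more; with the bolt pushed down while the door is open, the door cannot be shut.
- trap_knob (a point): Centre of the lever's red knob: disc 30 mm in diameter, 16 mm thick, flat faces towards the hopper's +y and -y; 43 mm free between it and the hopper wall; arm 10 mm thick. It can turn between pinching fingers. From the hinge point, door at angle t: hopper x = -63.6 cos t + 70.6 sin t, z = 63.6 sin t + 70.6 cos t (mm), so it swings away from the robot as the door opens.
- trap_hinge (a point): Point on the trap-door's hinge axis (along the hopper's y, under its front wall) in the plane of the lever's knob: hopper x = -42, y = -95, z = 232.5 mm. Fixed to the hopper.
- bolt (a joint): Height of the bolt, m: 0 fully down (latched), 0.03 fully raised (stop). It slides vertically with about 4 N of friction and stays where it is left.
- bolt_grip (a point): Centre of the bolt's brass knob: upright cylinder 26 mm in diameter and 28 mm high, at hopper x = -29.5 mm, y = +90 mm, 307 mm above the table when the bolt is down; knob's top 14 mm above this point. 33 mm free between knob and hopper wall.
- bowl_mid (a point): Centre, half-way up, of the loose matte black double-walled steel bowl: round, 60 mm high, outer diameter 108 mm at the foot, 120 mm at the rim, wall 9 mm thick (its middle 55 mm from the axis near the rim), inner floor 6 mm above the underside. About 0.22 kg. z up its axis. It stands on the table at the left or the right.
- dish_in (a point): Centre of the inner floor of the loose shallow white ceramic dish that stands on the hopper's base plate under the trap; outer diameter 170 mm, inner floor 136 mm in diameter, floor top 12 mm and rim 28 mm above the table. About 0.5 kg.
- ball_center (a point): Centre of the loose hollow steel tea-infuser ball, 60 mm in diameter, about 0.1 kg, lying in the hopper on the trap-door.
- bowl: The black bowl, origin at the centre of its underside.
- ball: The steel ball, origin 30 mm below its centre at the start (turns with the ball).
- jar: Frosted glass jar with clamp lid, 90 mm in diameter, 123 mm high; origin under its centre. To be left alone.
- mate: Black steel mate, 86 mm in diameter, 95 mm high, with a copper bombilla sticking out to 172 mm; origin under its centre. To be left alone.
- spoon: Wooden spoon 190 mm long lying on the table along its x. To be left alone.
- canister: Green canister with wooden lid, 82 mm in diameter, 118 mm high; origin under its centre. To be left alone.
- cup: Terracotta mug, 76 mm in diameter, 70 mm high; origin under its centre. To be left alone.
There are look-alikes about, which are no part of the job. Leave any pink look-alike of the bowl alone. Of the things shaped like the ball, the steel one is meant.

How it is judged:
By the outcome, as a careful person would: the job done as asked, in the order asked, and still so for the second after the job is handed in, with the robot touching nothing.
It also fails if it takes over 72 s, if anything falls off the work surface, if the arm or the gripper's body presses on something with over 40 N, if the wrist force passes 120 N, or if a joint passes its speed limit or range.

ROBOT

A 7-joint arm with a two-finger parallel gripper is mounted at the origin on the work surface. World frame = base frame: x ahead of the robot, y to its left, z up, the work surface at z = 0. Lengths are in m, angles in rad, forces in N, time in s.
With the tool pointing down it reaches from about 0.425 to 0.825 m from the base axis. Payload 3.6 kg.
Tool frame: the origin (TCP) lies at the very end of the fingers, on their centre line; the grasp point (between the pads) lies 19 mm behind it; z points along the fingers, y is the line along which they close (so a half turn about z gives the same grasp; the last joint's range is limited). The gripper opens to 93 mm and grips with 3 to 60 N. Pads are 15 mm wide; open, the fingers measure 128 mm over their backs; the gripper's body (75 mm by 188 mm) begins 65 mm behind the grasp point.
Start: joints at [-1.216, 0.615, -0.013, 1.423, 0.008, 1.103, -0.04], TCP at [0.242, 0.603, 0.219] pointing down, gripper open.
Joint ranges: [-3.12, 3.12], [-0.3, 2.06], [-1.34, 1.32], [0.26, 2.42], [-1.36, 4.5], [0.01, 1.98], [-2.84, 2.84]. Speed limits (rad/s): [2.79, 2.79, 3.14, 3.14, 3.14, 3.14, 3.14].

INTERFACE

Orientations are given as a unit quaternion [x, y, z, w].
In Python, from plant import bot, grab_frame, camera_info gives the robot as it stands. The module is installed in compiled form; this text tells all that it offers.
- The arm moves only by the shell command python3 -m creep 'ROWS' [FORCE]. ROWS is JSON, a list of rows, each a list of 7 numbers: the finger opening in mm, from 0 to 93, then the shift along the world's x, y, z in mm, then the turn, a rotation vector about the world's x, y, z in degrees. A call has exactly 5 rows; each row is the pose to reach, as a shift and turn from the pose commanded when the call began; what a row does not reach only later rows make up. A row lasts 1/10 s, in which the tool goes at most 50 mm and 8.59 degrees, less where a joint would pass 70% of its speed; a pose out of reach is approached as far as the arm can. A call with a gripper value outside its range is refused whole. The fingers move at their own pace and stop on an object; FORCE is the grip in N (left out, the last holds). Time passes only in rows, so rows that repeat a pose let the fingers close, or fill a call up. It gives the time, the measured TCP pose, the force, the opening and the grip force at its end, in the units of the state.
- bot.sense(): the state, without advancing time (a new reading comes with each control period).
- grab_frame(name): name is "scene" or "top" or "wrist"; returns (picture, depth): 400x640x3 uint8, red, green, blue; 400x640 float32, m along the optical axis (not along the pixel's ray), 0 where there is no reading.
- camera_info(name): a dict with "camera_matrix" (3x3 intrinsics, pixels), "dist_coeffs" ([k1, k2, p1, p2, k3] as OpenCV has them; the pictures are not rectified), "R" (3x3) and "t" (3): a world point X has camera coordinates R X + t. Camera axes: x right, y down, z forward; pixel columns grow to the right and rows downward; lengths in m; the calibration is good to about 2 mm. A picture is of the moment at which its call begins: read the wrist's pose just before it. camera_info takes no time and is no camera call; for the wrist camera it gives the pose at the moment of the call.
- bot.job_done(): hands the job in; it is judged then, once.
The state is a dict: "clock": time; "joint_positions": joint angles; "joint_velocities": joint speeds; "tau": joint torques, N m; "tcp_pos": TCP position; "eef_rot": TCP orientation; "ft_force": force on the tool from outside, world axes, zero at the start; "wrist_torque": the same for the moment, N m; "width": finger opening in m; "grip_force": force on a finger pad.
Only numpy, scipy, OpenCV 4.12 (cv2) and the standard library are available. Lean on these libraries where they do the work, as an engineer would, in place of code of your own. Each camera call takes 0.05 s, during which the arm holds its last target. There are 200 camera calls.

## Working session

There is one attempt and no reset: what is moved stays moved. The work goes in short steps, Python scripts to look and compute and a shell command to move; the robot and the scene stay as the last step left them, time stands still between calls to the robot, and variables do not carry over. Pictures are saved under pics/ and viewed, at most 15 in all, crops included, and the job is handed in when it is done.

```bash
mkdir -p pics; cat > h.py <<'E'
import numpy as np, cv2
from plant import bot, grab_frame, camera_info
def pts(name, d, info=None):
    c=info or camera_info(name); K=np.array(c["camera_matrix"]); D=np.array(c["dist_coeffs"])
    h,w=d.shape; u,v=np.meshgrid(np.arange(w),np.arange(h))
    p=cv2.undistortPoints(np.stack([u,v],-1).reshape(-1,1,2).astype(np.float64),K,D).reshape(h,w,2)
    P=np.dstack([p[...,0]*d,p[...,1]*d,d]); R=np.array(c["R"]);t=np.array(c["t"]).ravel()
    P=(P-t)@R; P[d==0]=np.nan
    return P
E
python3 - <<'E'
from h import *
s=bot.sense(); print(s["tcp_pos"],s["eef_rot"],s["width"],s["clock"])
for n in ("scene","top"):
    im,d=grab_frame(n); np.savez(f"{n}0.npz",im=im,P=pts(n,d)); cv2.imwrite(f"pics/{n}0.png",im[...,::-1])
    print(n, -np.array(camera_info(n)["R"]).T@np.array(camera_info(n)["t"]).ravel())
E
```

```text
[0.24189445 0.60246114 0.21749874] [ 1.89693258e-01  9.81842587e-01 -1.24857040e-03 -2.06764823e-04] 0.0929549246548552 0.0
scene [0.95185755 0.81461692 0.83442217]
top [0.37830687 0.01029522 1.42135749]
```

View pics/scene0.png

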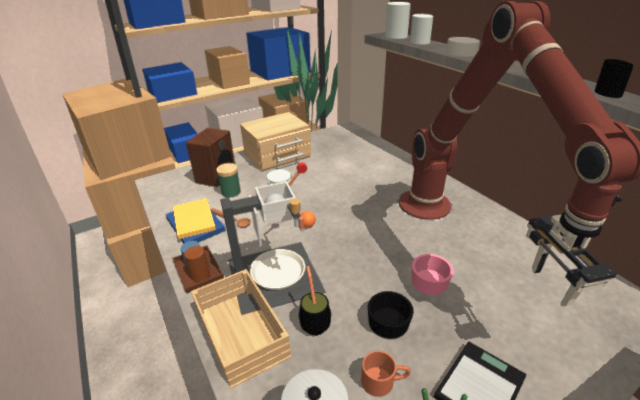

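View pics/top0.png

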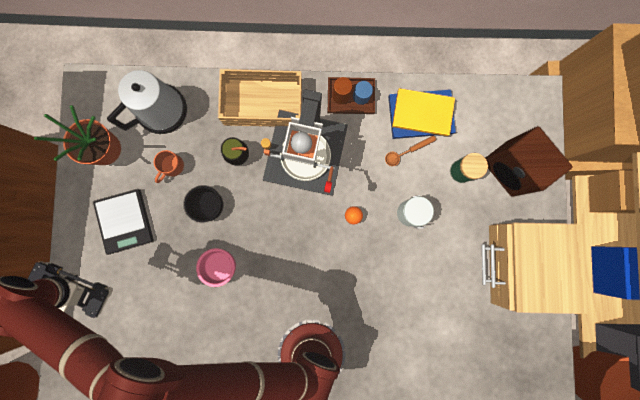

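The black bowl is at scene (390,314) / top (203,203). It could be confused with the pink bowl at scene (432,274) / top (216,267) or the black mate at top (234,151). The steel ball is in the hopper at top (300,142), and the orange at top (354,215) is a decoy. The red knob is at top (328,187) and the brass bolt at top (265,147).

```bash
python3 - <<'E'
from h import *
def circ(xy): 
    A=np.c_[2*xy,np.ones(len(xy))]; s=np.linalg.lstsq(A,(xy**2).sum(1),rcond=None)[0]; return s[:2],np.sqrt(s[2]+s[0]**2+s[1]**2)
for n in ("top","scene"):
    z=np.load(n+"0.npz"); im,P=z["im"],z["P"]; hsv=cv2.cvtColor(im,cv2.COLOR_RGB2HSV)
    H,S,V=[hsv[...,i].astype(int) for i in range(3)]
    Z=P[...,2]; X=P[...,0]; Y=P[...,1]
    def rep(l,m):
        p=P[m]; print(n,l,len(p),np.round(np.nanmedian(p,0),4) if len(p) else '',np.round(np.nanmin(p,0),3),np.round(np.nanmax(p,0),3))
    def box(u,v,r):
        b=np.zeros(Z.shape,bool); b[v-r:v+r,u-r:u+r]=1; return b
    bx={'top':(203,203),'scene':(390,314)}[n]
    m=box(*bx,30)&(V<90)&(Z>.05)&(Z<.07); rep('bowlrim',m); p=P[m][:,:2]; print(circ(p))
    m=box(*{'top':(328,187),'scene':(302,168)}[n],10)&(S>180)&(V>90)&((H<6)|(H>174))&(Z>.2); rep('red',m)
    m=box(*{'top':(267,147),'scene':(296,207)}[n],10)&(S>120)&(H>8)&(H<28)&(Z>.2); rep('brass',m); print(np.nanmean(P[m&(Z>.315)],0))
    hb=box(*{'top':(303,143),'scene':(276,202)}[n],32)
    m=hb&(Z>.292)&(Z<.306)&(S<60); rep('hopper rim',m)
    r=cv2.minAreaRect((P[m][:,:2]*1000).astype(np.float32)); print(r)
    db={'top':(305,160),'scene':(277,268)}[n]
    m=box(*db,36)&(Z>.022)&(Z<.034)&(S<60)&(V>140); rep('dish rim',m); print(circ(P[m][:,:2]))
    for q in ('mate','cup','orange','jar'):
        c={'mate':((234,151),(315,312)),'cup':((166,163),(380,375)),'orange':((354,215),(308,219)),'jar':((418,211),(280,180))}[q][n=='scene']
        rep(q,box(*c,12)&(Z>.03))
z=np.load("scene0.npz"); c=np.vstack([cv2.resize(z["im"][170:310,200:440,::-1],None,fx=3.2,fy=3.2)]); cv2.imwrite("pics/c0.png",c)
E
```

```text
top bowlrim 341 [0.4779 0.3578 0.0598] [0.422 0.296 0.05 ] [0.535 0.413 0.069]
(array([0.47894784, 0.35439066]), np.float64(0.05457156565223163))
top red 59 [ 0.5109 -0.0341  0.3165] [ 0.499 -0.042  0.303] [ 0.525 -0.024  0.322]
top brass 114 [0.6178 0.1326 0.3201] [0.605 0.12  0.23 ] [0.634 0.143 0.329]
[0.62232055 0.13194015 0.32189413]
top hopper rim 362 [0.6427 0.0375 0.2984] [ 0.583 -0.011  0.292] [0.718 0.089 0.306]
((654.817138671875, 34.169403076171875), (87.86209869384766, 130.32040405273438), 78.62659454345703)
top dish rim 168 [0.6014 0.0058 0.0274] [ 0.567 -0.051  0.022] [0.729 0.115 0.034]
(array([0.64954893, 0.03147572]), np.float64(0.08036025208989547))
top mate 527 [0.6424 0.2549 0.0957] [0.612 0.208 0.034] [0.687 0.296 0.171]
top cup 260 [0.6081 0.4885 0.0616] [0.57  0.437 0.03 ] [0.645 0.511 0.077]
top orange 257 [ 0.4507 -0.1276  0.0511] [ 0.425 -0.158  0.032] [ 0.481 -0.102  0.066]
top jar 566 [ 0.4629 -0.3177  0.1236] [ 0.428 -0.355  0.068] [ 0.502 -0.281  0.132]
scene bowlrim 528 [0.4809 0.3648 0.0589] [0.42 0.3  0.05] [0.537 0.419 0.064]
(array([0.47997575, 0.3
[... 205 characters left out ...]
2]
[0.62405181 0.13750944 0.31957958]
scene hopper rim 271 [0.6378 0.044  0.2971] [ 0.584 -0.01   0.292] [0.686 0.094 0.301]
((634.0648803710938, 40.11309051513672), (93.64422607421875, 88.59687042236328), 78.53565216064453)
scene dish rim 315 [0.6273 0.0183 0.0268] [ 0.564 -0.048  0.022] [0.731 0.117 0.033]
(array([0.64831038, 0.03436408]), np.float64(0.08003227877559853))
scene mate 576 [0.6613 0.2832 0.0938] [0.62  0.243 0.051] [0.692 0.305 0.102]
scene cup 231 [0.6293 0.5032 0.0549] [0.574 0.442 0.03 ] [0.647 0.515 0.072]
scene orange 272 [ 0.4736 -0.0969  0.0583] [ 0.429 -0.143  0.031] [0.627 0.148 0.312]
scene jar 481 [ 0.4952 -0.284   0.1222] [ 0.41  -0.362  0.071] [0.637 0.056 0.3  ]
```

View pics/c0.png

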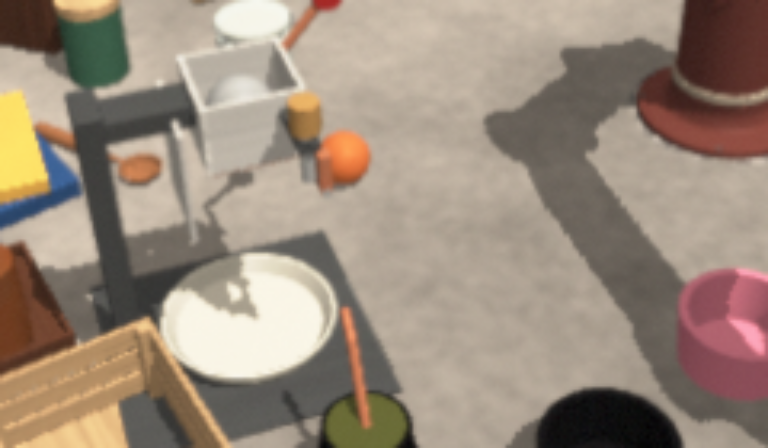

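The crop shows the bare black bowl, the steel ball in the hopper and the empty dish. The hopper is at about (0.634, 0.041) with a yaw of -11.4°, and the bolt, knob and rim measurements all agree with that. I'll pinch the bowl's left rim with the tool leaned back.

```bash
cat >> h.py <<'E'
from scipy.spatial.transform import Rotation as Ro
C=np.array([.634,.041]); YAW=-11.4
def tool(yaw,lean):
    c,s=np.cos(np.radians(yaw)),np.sin(np.radians(yaw)); l=np.radians(lean)
    z=np.array([c*np.sin(l),s*np.sin(l),-np.cos(l)]); y=np.array([-s,c,0]); return Ro.from_matrix(np.c_[np.cross(y,z),y,z])
def H(x,y,z): # hopper mm -> world m
    c,s=np.cos(np.radians(YAW)),np.sin(np.radians(YAW)); return np.array([C[0]+(c*x-s*y)/1e3,C[1]+(s*x+c*y)/1e3,z/1e3])
def go(p,yaw,lean,q=None,p0=None):
    s=bot.sense(); r=tool(yaw,lean)*(q or Ro.from_quat(s["eef_rot"])).inv()
    print("shift",np.round((np.array(p)-(s["tcp_pos"] if p0 is None else p0))*1e3,1),"turn",np.round(np.degrees(r.as_rotvec()),1),"|",round(np.degrees(r.magnitude()),1))
E
python3 - <<'E'
from h import *
go([.394,.385,.12],20,44)
E
```

```text
shift [ 152.1 -217.6  -97.6] turn [ -0.6 -45.   39.8] | 60.0
```

```bash
python3 -m creep '[[60,15,-22,-10,0,-4.5,4],[60,30,-44,-20,0,-9,8],[60,45,-66,-30,0,-13.5,12],[60,60,-88,-40,0,-18,16],[60,76,-109,-49,0,-22.5,20]]' 40
python3 -m creep '[[60,15,-22,-10,0,-4.5,4],[60,30,-44,-20,0,-9,8],[60,45,-66,-30,0,-13.5,12],[60,60,-88,-40,0,-18,16],[60,76,-109,-49,0,-22.5,20]]'
python3 - <<'E'
from h import *
im,d=grab_frame("wrist"); P=pts("wrist",d); cv2.imwrite("pics/w1.png",im[...,::-1])
s=bot.sense(); print(s["joint_positions"])
V=im.max(2); Z=P[...,2]; m=(V<90)&(Z>.05)&(Z<.07)&(np.hypot(P[...,0]-.479,P[...,1]-.357)<.09)
xy=P[m][:,:2]; A=np.c_[2*xy,np.ones(len(xy))]; q=np.linalg.lstsq(A,(xy**2).sum(1),rcond=None)[0]; print(len(xy),q[:2],np.sqrt(q[2]+q[0]**2+q[1]**2), np.percentile(P[m][:,2],95))
print((xy.min(0)+xy.max(0))/2,np.ptp(xy,axis=0))
go([.4726,.4132,.0333],20,44)
E
```

```text
clock: 0.6
tcp_pos: [0.3181, 0.4932, 0.1692]
eef_rot: [0.012, 0.981, 0.037, 0.191]
ft_force: [1.2, -0.1, 0.0]
width: 0.0613
grip_force: 0.0
clock: 1.1
tcp_pos: [0.3724, 0.3922, 0.1251]
eef_rot: [-0.093, 0.949, 0.009, 0.3]
ft_force: [-0.3, 0.2, -0.8]
width: 0.0601
grip_force: 0.0
[-1.48159784  0.57441053  0.49959191  2.24716189  1.48685929  0.23334034
 -0.77927317]
3717 [0.47578206 0.35197167] 0.054544789399176216 0.05936510613169562
[0.47791557 0.35157545] [0.11780098 0.11787313]
shift [ 98.6  24.5 -91.4] turn [ 4.7 -8.2  9.9] | 13.7
```

View pics/w1.png

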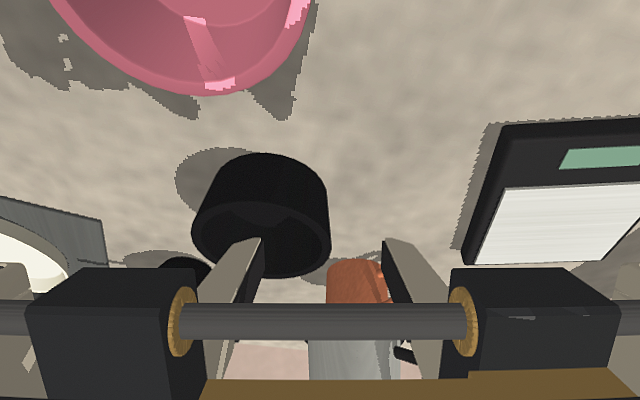

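The wrist view shows the black bowl at (262,213), the pink bowl behind at (190,45) and fingers in line with the bowl's left side. Orientation is still about 14° short, so I'll finish it on the pre-pose.

```bash
python3 -m creep '[[60,18,1,-10,1.5,-2.7,3.3],[60,36,2,-25,3,-5.4,6.6],[60,53,2,-41,4.7,-8.2,9.9],[60,53,2,-41,4.7,-8.2,9.9],[60,53,2,-41,4.7,-8.2,9.9]]'
python3 - <<'E'
from h import *
print(bot.sense()["joint_positions"]); go([.4715,.411,.0333],20,44)
E
```

```text
clock: 1.65
tcp_pos: [0.4274, 0.3936, 0.0833]
eef_rot: [-0.159, 0.914, 0.069, 0.367]
ft_force: [-0.8, 0.3, -0.1]
width: 0.0599
grip_force: 0.0
[-1.07233779  0.68260582  0.08195719  2.35816374  2.46117722  0.65222798
 -1.54786197]
shift [ 44.1  17.4 -50. ] turn [-0.4 -0.3  0. ] | 0.5
```

```bash
python3 -m creep '[[60,15,6,-17,0,0,0],[60,30,12,-34,0,0,0],[60,44,17,-50,0,0,0],[60,44,17,-50,0,0,0],[30,44,17,-50,0,0,0]]' 45
python3 -m creep '[[0,0,0,0,0,0,0],[0,0,0,0,0,0,0],[0,0,0,0,0,0,0],[0,0,0,0,0,0,0],[0,0,0,0,0,0,0]]' 45
python3 -c "
from h import *
print(bot.sense()['joint_positions'])"
```

```text
clock: 2.15
tcp_pos: [0.4706, 0.4112, 0.0344]
eef_rot: [-0.16, 0.914, 0.068, 0.367]
ft_force: [-0.0, -0.6, -0.1]
width: 0.0556
grip_force: 0.0
clock: 2.65
tcp_pos: [0.4706, 0.4115, 0.0349]
eef_rot: [-0.16, 0.914, 0.069, 0.367]
ft_force: [-0.1, -0.7, 0.1]
width: 0.0165
grip_force: 0.8
[-0.99462664  0.80991881  0.06267397  2.26174206  2.54394766  0.68184136
 -1.57870361]
```

```bash
python3 -m creep '[[0,0,0,0,0,0,0],[0,0,0,0,0,0,0],[0,0,0,5,0,0,0],[0,0,0,15,0,0,0],[0,0,0,25,0,0,0]]' 45
python3 -c "
from h import *
im,d=grab_frame('scene'); cv2.imwrite('pics/s2.png',im[200:400,250:590,::-1])
print(bot.sense()['joint_positions'])"
```

```text
clock: 3.15
tcp_pos: [0.4698, 0.4118, 0.0595]
eef_rot: [-0.16, 0.914, 0.069, 0.366]
ft_force: [0.7, -0.2, -2.6]
width: 0.0117
grip_force: 44.3
[-1.01276396  0.74875662  0.08863878  2.25815762  2.51648124  0.62076738
 -1.54039986]
```

View pics/s2.png

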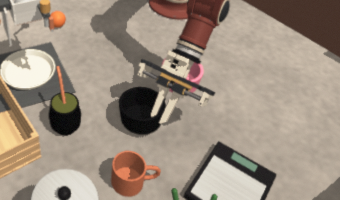

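The bowl is gripped at its rim and lifted. I'll carry it in front of the mate while turning to the hopper's yaw.

```bash
python3 -m creep '[[0,0,0,25,0,0,0],[0,4,-25,40,0,0,-3],[0,9,-60,50,0,0,-7],[0,14,-100,50,0,0,-11],[0,18,-140,50,0,0,-15]]'
python3 -m creep '[[0,5,-40,0,0,0,-5],[0,10,-80,0,0,0,-9],[0,15,-120,0,0,0,-13],[0,18,-154,0,0,0,-16.4],[0,18,-154,0,0,0,-16.4]]'
python3 - <<'E'
from h import *
s=bot.sense(); print(s["joint_positions"])
im,d=grab_frame("scene"); cv2.imwrite("pics/s3.png",cv2.resize(im[130:330,180:500,::-1],None,fx=2,fy=2))
go([.5058,.1181,.11],YAW,44)
go([.6724,.0844,.11],YAW,44)
E
```

```text
clock: 3.7
tcp_pos: [0.4884, 0.2713, 0.1106]
eef_rot: [-0.039, 0.927, 0.021, 0.373]
ft_force: [0.6, 0.1, -2.7]
width: 0.0116
grip_force: 44.2
clock: 4.2
tcp_pos: [0.5089, 0.1656, 0.0971]
eef_rot: [0.069, 0.925, -0.032, 0.372]
ft_force: [-0.2, 1.5, -4.8]
width: 0.0117
grip_force: 44.2
[-0.16132963  0.75430557 -0.76335331  2.42045428  1.98432603  1.13592452
 -1.12704471]
shift [ -2.6 -45.5  16.5] turn [ 0.2 -0.7 -2.5] | 2.6
shift [164.  -79.2  16.5] turn [ 0.2 -0.7 -2.5] | 2.6
```

View pics/s3.png

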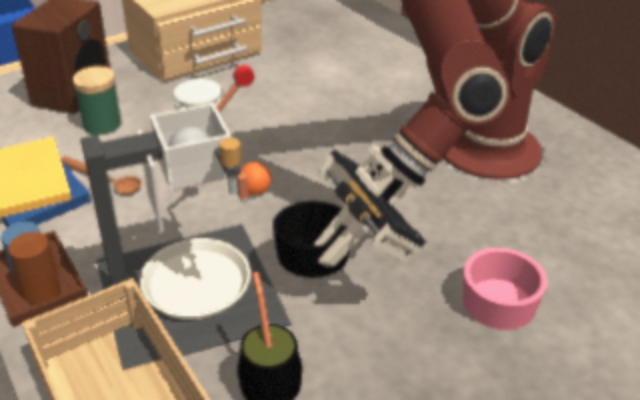

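The bowl is level, in front of the dish. Joint 4 is at its limit at this radius, so I'll go in diagonally.

```bash
python3 -m creep '[[0,16,-15,3,0,0,-0.6],[0,32,-30,7,0,0,-1.2],[0,48,-45,10,0,0,-2],[0,64,-60,12,0.2,-0.7,-2.5],[0,64,-60,12,0.2,-0.7,-2.5]]'
python3 - <<'E'
from h import *
s=bot.sense(); print(s["joint_positions"])
go([.6724,.0844,.10],YAW,44)
E
```

```text
clock: 4.75
tcp_pos: [0.5739, 0.1045, 0.1078]
eef_rot: [0.091, 0.921, -0.039, 0.377]
ft_force: [-0.6, -0.3, -2.2]
width: 0.0113
grip_force: 44.2
[ 0.0161832   0.72408639 -0.70185128  2.33363082  2.07650388  1.00070507
 -1.00119714]
shift [ 98.5 -20.1  -7.8] turn [ 0.3  0.4 -0.1] | 0.5
```

```bash
python3 -m creep '[[0,25,-5,-2,0,0,0],[0,50,-10,-4,0,0,0],[0,75,-15,-6,0,0,0],[0,98,-20,-12,0,0,0],[0,98,-20,-12,0,0,0]]'
python3 - <<'E'
from h import *
im,d=grab_frame("scene"); P=pts("scene",d); np.savez("s4.npz",im=im,P=P)
cv2.imwrite("pics/s4.png",cv2.resize(im[150:320,200:400,::-1],None,fx=3,fy=3))
s=bot.sense();p=s["tcp_pos"]; print(p)
Z=P[...,2]; zr=p[2]-.0349+.06
m=(im.max(2)<90)&(abs(Z-zr)<.009)&(np.hypot(P[...,0]-.649,P[...,1]-.033)<.08)
xy=P[m][:,:2]; A=np.c_[2*xy,np.ones(len(xy))]; q=np.linalg.lstsq(A,(xy**2).sum(1),rcond=None)[0]
print(len(xy),zr,q[:2],np.sqrt(q[2]+q[0]**2+q[1]**2),xy.min(0),xy.max(0), "Zmax of dark",np.percentile(Z[(im.max(2)<60)&(np.hypot(P[...,0]-.649,P[...,1]-.033)<.06)&(Z<.14)],[2,98]))
go([.6724,.0844,.0489],YAW,44)
E
```

```text
clock: 5.25
tcp_pos: [0.6723, 0.0867, 0.0951]
eef_rot: [0.089, 0.921, -0.038, 0.376]
ft_force: [0.3, -0.0, -2.5]
width: 0.0114
grip_force: 44.3
[0.67026085 0.08801195 0.09476984]
173 0.11986984065954731 [0.65357008 0.03936341] 0.05310431513681274 [ 0.60240076 -0.01963182] [0.70897107 0.09508862] Zmax of dark [0.0594789  0.12240784]
shift [  2.1  -3.6 -45.9] turn [ 0.1  0.3 -0.4] | 0.5
```

View pics/s4.png

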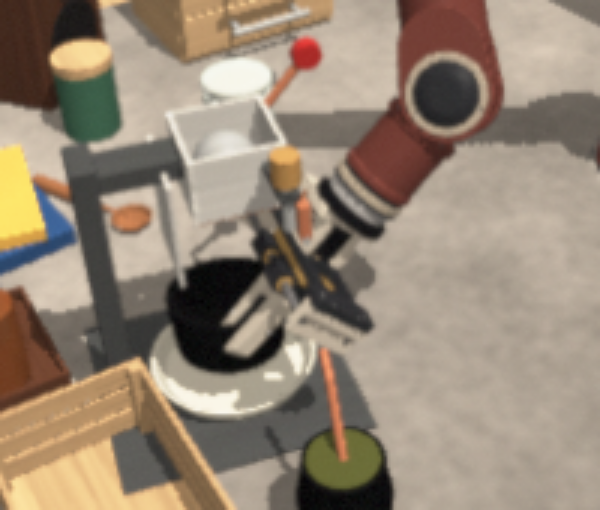

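The bowl is above the dish, level, and clear of the deflector (crop 180,280). I'll lower it about 46 mm and watch the force.

```bash
python3 -m creep '[[0,-2,-4,-10,0,0,0],[0,-2,-4,-22,0,0,0],[0,-2,-4,-32,0,0,0],[0,-2,-4,-39,0,0,0],[0,-2,-4,-42,0,0,0]]'
python3 -m creep '[[0,0,0,-2,0,0,0],[0,0,0,-3,0,0,0],[0,0,0,-3,0,0,0],[0,0,0,-3,0,0,0],[0,0,0,-3,0,0,0]]'
```

```text
clock: 5.8
tcp_pos: [0.6678, 0.085, 0.0526]
eef_rot: [0.087, 0.922, -0.036, 0.375]
ft_force: [-3.0, 2.0, 1.9]
width: 0.0117
grip_force: 46.2
clock: 6.3
tcp_pos: [0.6689, 0.0847, 0.0513]
eef_rot: [0.088, 0.922, -0.036, 0.376]
ft_force: [-2.0, 3.6, 4.6]
width: 0.0118
grip_force: 46.6
```

```bash
python3 -m creep '[[0,0,0,-1,0,0,0],[0,0,0,-2,0,0,0],[0,0,0,-2,0,0,0],[0,0,0,-2,0,0,0],[0,0,0,-2,0,0,0]]'
python3 - <<'E'
from h import *
im,d=grab_frame("scene"); P=pts("scene",d); Z=P[...,2]
m=(im.max(2)<90)&(Z>.062)&(Z<.085)&(np.hypot(P[...,0]-.649,P[...,1]-.033)<.08)
p=P[m];xy=p[:,:2]; A=np.c_[2*xy,np.ones(len(xy))]; q=np.linalg.lstsq(A,(xy**2).sum(1),rcond=None)[0]
print(len(xy),q[:2],np.sqrt(q[2]+q[0]**2+q[1]**2),xy.min(0),xy.max(0))
a=np.degrees(np.arctan2(xy[:,1]-.033,xy[:,0]-.65)); r=np.hypot(xy[:,0]-.65,xy[:,1]-.033)
for k in range(-180,180,45):
    b=(a>=k)&(a<k+45)&(r>.04); print(k,b.sum(),np.round(np.percentile(p[b,2],[50,90]),4) if b.sum() else '')
E
```

```text
clock: 6.8
tcp_pos: [0.6692, 0.0851, 0.0495]
eef_rot: [0.087, 0.921, -0.036, 0.377]
ft_force: [-1.3, 4.0, 5.7]
width: 0.0118
grip_force: 47.9
266 [0.65022505 0.03795432] 0.053941175761226284 [ 0.59798322 -0.02315498] [0.70724575 0.0962882 ]
-180 25 [0.0685 0.0737]
-135 48 [0.0689 0.0728]
-90 47 [0.0714 0.0745]
-45 30 [0.0734 0.0755]
0 52 [0.0736 0.0757]
45 57 [0.0726 0.0764]
90 7 [0.0784 0.0818]
135 0
```

```bash
python3 -m creep '[[20,0,0,0,0,0,0],[30,0,0,0,0,0,0],[40,0,0,0,0,0,0],[40,0,0,0,0,0,0],[40,0,0,0,0,0,0]]'
python3 -m creep '[[40,-14,3,14,0,0,0],[40,-34,7,36,0,0,0],[40,-61,12,62,0,0,0],[40,-90,18,80,0,0,0],[40,-120,24,90,0,0,0]]'
python3 - <<'E'
from h import *
print(bot.sense()["joint_positions"])
im,d=grab_frame("scene"); P=pts("scene",d); Z=P[...,2]; np.savez("s5.npz",im=im,P=P)
m=(im.max(2)<90)&(Z>.06)&(Z<.085)&(np.hypot(P[...,0]-.649,P[...,1]-.033)<.08)
p=P[m];xy=p[:,:2]; A=np.c_[2*xy,np.ones(len(xy))]; q=np.linalg.lstsq(A,(xy**2).sum(1),rcond=None)[0]
print(len(xy),q[:2],np.sqrt(q[2]+q[0]**2+q[1]**2),xy.min(0),xy.max(0))
a=np.degrees(np.arctan2(xy[:,1]-.033,xy[:,0]-.65)); r=np.hypot(xy[:,0]-.65,xy[:,1]-.033)
for k in range(-180,180,45):
    b=(a>=k)&(a<k+45)&(r>.04); print(k,b.sum(),np.round(np.percentile(p[b,2],[50,90]),4) if b.sum() else '')
cv2.imwrite("pics/s5.png",cv2.resize(im[150:320,200:400,::-1],None,fx=3,fy=3))
go(H(-29.5,90,360),YAW,0)
E
```

```text
clock: 7.35
tcp_pos: [0.6681, 0.0831, 0.0479]
eef_rot: [0.088, 0.922, -0.037, 0.375]
ft_force: [0.6, -0.2, 0.1]
width: 0.0395
grip_force: 0.0
clock: 7.85
tcp_pos: [0.5477, 0.108, 0.14]
eef_rot: [0.088, 0.921, -0.036, 0.377]
ft_force: [-0.1, 0.3, -0.2]
width: 0.0397
grip_force: 0.0
[ 0.01629805  0.63158781 -0.74085711  2.37319321  1.99887055  0.96970895
 -0.97887395]
416 [0.64902682 0.03867949] 0.05477707541906834 [ 0.58923146 -0.02225303] [0.70753624 0.09680394]
-180 53 [0.0698 0.0738]
-135 50 [0.0695 0.0732]
-90 52 [0.0704 0.0734]
-45 29 [0.0721 0.0735]
0 56 [0.0713 0.0737]
45 75 [0.0705 0.0734]
90 61 [0.0709 0.0745]
135 40 [0.0712 0.0743]
shift [ 79.9  25.  220.1] turn [ 8.5 43.4 -0.9] | 44.2
```

View pics/s5.png

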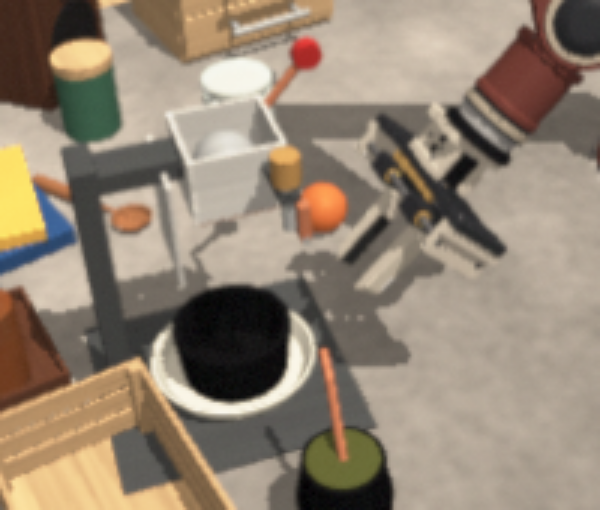

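The bowl stands level in the dish, with the rim near 72 mm all round. Next is the bolt.

```bash
python3 -m creep '[[40,-8,4,30,1,5,0],[40,-16,8,70,2,11,0],[40,-24,12,110,3,16,0],[40,-30,16,150,4,21,-0.4],[40,-30,20,190,5,27,-0.4]]'
python3 -m creep '[[40,0,1,15,1,5,0],[40,10,2,30,2,10,0],[40,40,3,32,3,16,0],[40,75,4,32,3.5,16.4,-0.5],[40,110,5,32,3.5,16.4,-0.5]]'
python3 - <<'E'
from h import *
print(bot.sense()["joint_positions"])
im,d=grab_frame("wrist"); P=pts("wrist",d); hsv=cv2.cvtColor(im,cv2.COLOR_RGB2HSV).astype(int); Z=P[...,2]
m=(hsv[...,1]>110)&(hsv[...,0]>8)&(hsv[...,0]<28)&(Z>.315)&(Z<.328)&(abs(P[...,0]-.623)<.03)&(abs(P[...,1]-.135)<.03)
p=P[m]; print(m.sum(), p.mean(0) if len(p) else '',p.min(0) if len(p) else '',p.max(0) if len(p) else '')
r=tool(YAW,0); go(H(-29.5,90,360),YAW,0); print(H(-29.5,90,307)) 
E
```

```text
clock: 8.4
tcp_pos: [0.5294, 0.1011, 0.2418]
eef_rot: [0.105, 0.969, -0.048, 0.22]
ft_force: [0.9, -0.7, 0.1]
width: 0.04
grip_force: 0.0
clock: 8.9
tcp_pos: [0.5958, 0.1071, 0.2711]
eef_rot: [0.11, 0.992, -0.052, 0.024]
ft_force: [-105.2, 11.2, 41.9]
width: 0.0401
grip_force: 52.6
[ 0.22995577  0.62770745 -0.89547191  1.48096261  0.60964013  1.31931889
  0.60169704]
1078 [0.61999489 0.1277757  0.31908978] [0.60462767 0.12075635 0.31554011] [0.63045191 0.1335859  0.32697384]
shift [27.2 26.7 89.9] turn [6.3 1.9 1. ] | 6.6
[0.62287116 0.1350553  0.307     ]
```

The upward move lagged and the fingers ran into the bolt, with about 105 N on the wrist. I'll back straight out.

```bash
python3 -m creep '[[40,-15,0,0,0,0,0],[40,-35,3,0,0,0,0],[40,-50,5,0,0,0,0],[40,-60,5,0,0,0,0],[40,-60,5,0,0,0,0]]'
python3 - <<'E'
from h import *
print(bot.sense()["joint_positions"])
im,d=grab_frame("scene"); P=pts("scene",d); Z=P[...,2]; hsv=cv2.cvtColor(im,cv2.COLOR_RGB2HSV).astype(int)
def c(m): 
    p=P[m];xy=p[:,:2]; A=np.c_[2*xy,np.ones(len(xy))]; q=np.linalg.lstsq(A,(xy**2).sum(1),rcond=None)[0]; print(len(xy),q[:2],np.sqrt(q[2]+q[0]**2+q[1]**2),xy.min(0),xy.max(0))
n=np.hypot(P[...,0]-.649,P[...,1]-.033)
c((im.max(2)<90)&(Z>.06)&(Z<.085)&(n<.08))
c((hsv[...,1]<60)&(hsv[...,2]>140)&(Z>.022)&(Z<.034)&(n<.11))
cv2.imwrite("pics/s6.png",cv2.resize(im[150:320,200:400,::-1],None,fx=3,fy=3))
go(H(-29.5,90,360),YAW,0)
E
```

```text
clock: 9.45
tcp_pos: [0.5798, 0.1114, 0.2735]
eef_rot: [0.108, 0.991, -0.034, 0.078]
ft_force: [1.1, -0.0, 0.0]
width: 0.0398
grip_force: 0.0
[ 0.26952951  0.54492219 -0.90915774  1.62242987  0.63105959  1.15378939
  0.54837064]
434 [0.64869383 0.03854406] 0.054938585007646715 [ 0.58858029 -0.02269599] [0.70738852 0.09762988]
198 [0.6485349  0.03515053] 0.0798395482345549 [ 0.56483954 -0.0384771 ] [0.72993409 0.11810579]
shift [42.  24.  86.5] turn [4.8 8.5 1.1] | 9.8
```

View pics/s6.png

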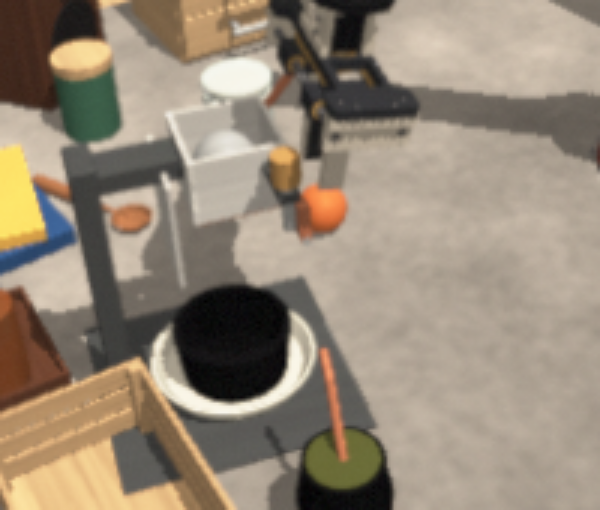

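The hopper, bolt and bowl look unchanged. Now I'll go straight up first and check before moving over the bolt.

```bash
python3 -m creep '[[40,-10,0,20,0,0,0],[40,-20,0,45,1,2,0],[40,-20,0,70,2,4,0],[40,-20,0,95,3,6,0.5],[40,-20,0,105,4.8,8.5,1]]'
python3 - <<'E'
from h import *
im,d=grab_frame("wrist"); P=pts("wrist",d); hsv=cv2.cvtColor(im,cv2.COLOR_RGB2HSV).astype(int); Z=P[...,2]
m=(hsv[...,1]>110)&(hsv[...,0]>8)&(hsv[...,0]<28)&(Z>.314)&(Z<.328)&(abs(P[...,0]-.623)<.03)&(abs(P[...,1]-.135)<.03)
p=P[m]; print(m.sum(), (p.max(0)+p.min(0))/2,np.ptp(p,axis=0),np.median(p[:,2])) if len(p) else 0
go(H(-29.5,90,360),YAW,0)
E
```

```text
clock: 10.0
tcp_pos: [0.562, 0.1123, 0.3812]
eef_rot: [0.1, 0.995, 0.002, 0.001]
ft_force: [0.5, -0.0, 0.3]
width: 0.0397
grip_force: 0.0
472 [0.62215249 0.12366799 0.31780902] [0.02342786 0.01356536 0.00761378] 0.3198508890391875
shift [ 58.7  24.9 -20.9] turn [-0.3  0.1  0.3] | 0.5
```

```bash
python3 -m creep '[[40,20,8,0,0,0,0],[40,40,16,-5,0,0,0],[40,59,24,-15,0,0,0],[40,59,24,-25,0,0,0],[40,59,24,-25,0,0,0]]'
python3 - <<'E'
from h import *
im,d=grab_frame("wrist"); P=pts("wrist",d); hsv=cv2.cvtColor(im,cv2.COLOR_RGB2HSV).astype(int); Z=P[...,2]
m=(hsv[...,1]>110)&(hsv[...,0]>8)&(hsv[...,0]<28)&(Z>.314)&(Z<.328)&(abs(P[...,0]-.623)<.03)&(abs(P[...,1]-.135)<.03)
p=P[m]; print(m.sum(), (p.max(0)+p.min(0))/2,np.ptp(p,axis=0)) if len(p) else 0
v,u=np.nonzero(m); print(u.min(),u.max(),v.min(),v.max())
cv2.imwrite("pics/w7.png",im[...,::-1]); go(H(-29.5,90,294),YAW,0)
E
```

```text
clock: 10.55
tcp_pos: [0.6191, 0.1347, 0.3506]
eef_rot: [0.1, 0.995, -0.001, -0.002]
ft_force: [0.0, 0.2, -0.3]
width: 0.0399
grip_force: 0.0
1435 [0.62146941 0.13242691 0.3190217 ] [0.02546188 0.02519336 0.00984249]
299 341 216 259
shift [  3.7   0.2 -58. ] turn [ 0.  -0.2  0.1] | 0.2
```

View pics/w7.png

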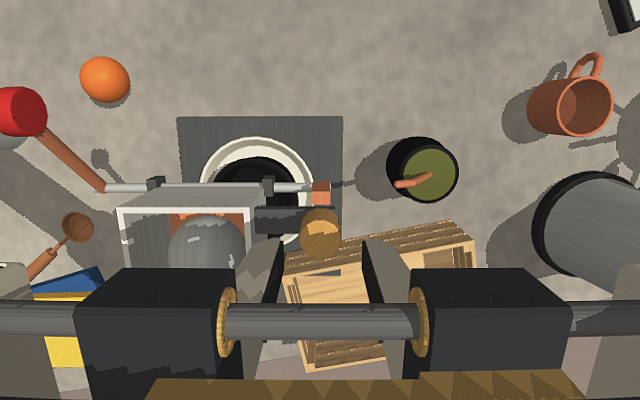

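The brass knob at (320,232) is centred between the open fingers, with the hopper wall clear. I'll go down and grip it.

```bash
python3 -m creep '[[40,2,-1.5,-15,0,0,0],[40,2,-1.5,-35,0,0,0],[40,2,-1.5,-50,0,0,0],[40,2,-1.5,-57,0,0,0],[20,2,-1.5,-57,0,0,0]]'
python3 -m creep '[[20,0,0,0,0,0,0],[20,0,0,0,0,0,0],[20,0,0,0,0,0,0],[20,0,0,0,0,0,0],[20,0,0,0,0,0,0]]' 40
```

```text
clock: 11.1
tcp_pos: [0.6211, 0.1333, 0.2962]
eef_rot: [0.1, 0.995, 0.0, -0.001]
ft_force: [-0.6, -0.4, -0.5]
width: 0.0357
grip_force: 0.0
clock: 11.6
tcp_pos: [0.6215, 0.1328, 0.297]
eef_rot: [0.1, 0.995, -0.001, -0.0]
ft_force: [-2.6, -4.7, 4.4]
width: 0.0252
grip_force: 40.0
```

```bash
python3 -m creep '[[20,0,0,7,0,0,0],[20,0,0,14,0,0,0],[20,0,0,21,0,0,0],[20,0,0,27,0,0,0],[20,0,0,31,0,0,0]]'
python3 -m creep '[[20,0,0,0,0,0,0],[40,0,0,0,0,0,0],[40,0,0,0,0,0,0],[40,0,0,0,0,0,0],[40,0,0,15,0,0,0]]'
```

```text
clock: 12.1
tcp_pos: [0.6214, 0.1328, 0.3273]
eef_rot: [0.1, 0.995, -0.001, -0.001]
ft_force: [1.7, -4.1, -26.5]
width: 0.0253
grip_force: 40.0
clock: 12.6
tcp_pos: [0.6211, 0.1354, 0.3418]
eef_rot: [0.099, 0.995, 0.001, -0.001]
ft_force: [0.5, -0.2, -1.0]
width: 0.04
grip_force: 0.0
```

```bash
python3 -m creep '[[40,0,0,25,0,0,0],[40,-10,-5,50,0,0,0],[40,-25,-30,55,0,0,0],[40,-45,-70,55,0,0,0],[40,-70,-110,55,0,0,0]]'
python3 - <<'E'
from h import *
im,d=grab_frame("wrist"); P=pts("wrist",d); hsv=cv2.cvtColor(im,cv2.COLOR_RGB2HSV).astype(int); Z=P[...,2]
n=hsv[...,1]>110
def r(l,m): p=P[m]; print(l,m.sum(),(p.max(0)+p.min(0))/2,np.ptp(p,axis=0)) if len(p) else print(l,0)
r('brass',n&(hsv[...,0]>8)&(hsv[...,0]<28)&(Z>.335)&(Z<.36)&(abs(P[...,0]-.623)<.03)&(abs(P[...,1]-.135)<.03))
r('red',n&(hsv[...,1]>180)&((hsv[...,0]<6)|(hsv[...,0]>174))&(Z>.28)&(Z<.33)&(abs(P[...,0]-.512)<.03)&(abs(P[...,1]+.031)<.03))
go(H(-105.6,-95,345),YAW,0)
E
```

```text
clock: 13.1
tcp_pos: [0.5517, 0.0254, 0.3984]
eef_rot: [0.098, 0.995, 0.002, 0.001]
ft_force: [1.3, 0.1, 0.4]
width: 0.0404
grip_force: 0.0
brass 41 [0.60862262 0.12152555 0.33731348] [0.00335302 0.01211899 0.00460824]
red 982 [ 0.5063419  -0.04389313  0.30523737] [0.0302013  0.01906561 0.02871891]
shift [-37.4 -46.1 -53.3] turn [ 0.3 -0.1  0.7] | 0.8
```

```bash
python3 -m creep '[[40,-12,-18,0,0,0,0],[40,-25,-36,0,0,0,0],[40,-38,-54,0,0,0,0],[40,-40,-62,-20,0,0,0],[40,-40,-62,-45,0,0,0]]'
python3 - <<'E'
from h import *
im,d=grab_frame("wrist"); P=pts("wrist",d); hsv=cv2.cvtColor(im,cv2.COLOR_RGB2HSV).astype(int); Z=P[...,2]
m=(hsv[...,1]>180)&((hsv[...,0]<6)|(hsv[...,0]>174))&(Z>.27)&(Z<.33)&(abs(P[...,0]-.512)<.03)&(abs(P[...,1]+.031)<.035)
p=P[m]; v,u=np.nonzero(m); print(m.sum(),(p.max(0)+p.min(0))/2,np.ptp(p,axis=0),u.min(),u.max(),v.min(),v.max())
t=p[p[:,2]>p[:,2].max()-.006]; print(t.mean(0))
cv2.imwrite("pics/w8.png",im[...,::-1])
print(bot.sense()["tcp_pos"],bot.sense()["joint_positions"]); go(H(-105.6,-95,290),YAW,0)
E
```

```text
clock: 13.65
tcp_pos: [0.5129, -0.0378, 0.3539]
eef_rot: [0.101, 0.995, 0.001, 0.003]
ft_force: [-0.0, -0.0, -0.3]
width: 0.0399
grip_force: 0.0
1077 [ 0.50587134 -0.03387372  0.30536514] [0.02812404 0.01938754 0.01667128] 316 340 197 241
[ 0.50653238 -0.03420709  0.31093449]
[ 0.51023962 -0.03798923  0.34916763] [ 0.7071518   0.44114187 -1.03498412  1.57325169  0.38263045  1.35174041
  0.99943853]
shift [  1.5   6.7 -59.2] turn [-0.1 -0.2  0.1] | 0.3
```

View pics/w8.png

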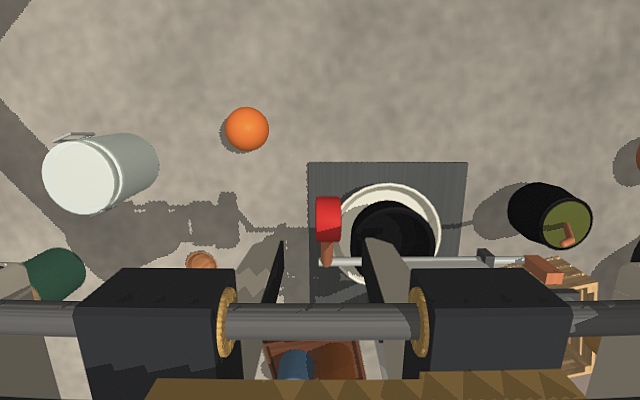

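The red knob at (328,215) sits between the fingers, with its faces towards the pads.

```bash
python3 -m creep '[[40,1,3,-15,0,0,0],[40,1,3,-30,0,0,0],[40,1,3,-45,0,0,0],[40,1,3,-62,0,0,0],[40,1,3,-62,0,0,0]]'
python3 -m creep '[[10,0,0,0,0,0,0],[10,0,0,0,0,0,0],[10,0,0,0,0,0,0],[10,0,0,0,0,0,0],[10,0,0,0,0,0,0]]' 25
python3 - <<'E'
from h import *
f=lambda t:H(-42-63.6*np.cos(t)+70.6*np.sin(t),-95,232.5+63.6*np.sin(t)+70.6*np.cos(t))*1e3
for t in np.linspace(0,1.5,16): print(round(t,2),np.round(f(t)-f(0),1),np.round(f(t)-f(1.45),1))
E
```

```text
clock: 14.2
tcp_pos: [0.5121, -0.0339, 0.2897]
eef_rot: [0.099, 0.995, 0.001, -0.001]
ft_force: [-0.1, 0.2, -0.1]
width: 0.04
grip_force: 0.0
clock: 14.7
tcp_pos: [0.5132, -0.0343, 0.2912]
eef_rot: [0.1, 0.995, 0.001, 0.001]
ft_force: [0.8, 1.3, 3.1]
width: 0.0159
grip_force: 25.0
0.0 [0. 0. 0.] [-123.5   24.9   -1. ]
0.1 [ 7.2 -1.5  6. ] [-116.3   23.5    5. ]
0.2 [15.  -3.  11.2] [-108.5   21.9   10.2]
0.3 [23.2 -4.7 15.6] [-100.3   20.2   14.6]
0.4 [31.9 -6.4 19.2] [-91.7  18.5  18.1]
0.5 [40.8 -8.2 21.8] [-82.7  16.7  20.8]
0.6 [ 50.  -10.1  23.6] [-73.6  14.8  22.5]
0.7 [ 59.2 -11.9  24.4] [-64.3  13.   23.3]
0.8 [ 68.6 -13.8  24.2] [-55.   11.1  23.2]
0.9 [ 77.8 -15.7  23.1] [-45.7   9.2  22.1]
1.0 [ 86.9 -17.5  21.1] [-36.6   7.4  20. ]
1.1 [ 95.7 -19.3  18.1] [-27.8   5.6  17.1]
1.2 [104.3 -21.   14.3] [-19.3   3.9  13.2]
1.3 [112.4 -22.7   9.6] [-11.2   2.3   8.5]
1.4 [119.9 -24.2   4.1] [-3.6  0.7  3. ]
1.5 [127.  -25.6  -2.2] [ 3.4 -0.7 -3.2]
```

```bash
python3 -m creep '[[10,7.2,-1.5,6,0,0,0],[10,15,-3,11.2,0,0,0],[10,23.2,-4.7,15.6,0,0,0],[10,31.9,-6.4,19.2,0,0,0],[10,40.8,-8.2,21.8,0,0,0]]'
```

```text
clock: 15.2
tcp_pos: [0.552, -0.0421, 0.3115]
eef_rot: [0.099, 0.995, 0.001, -0.003]
ft_force: [-3.7, 3.9, -5.3]
width: 0.0153
grip_force: 25.0
```

```bash
python3 -m creep '[[10,18.4,-3.7,2.6,0,0,0],[10,37,-7.5,1.3,0,0,0],[10,54.9,-11.1,-3.7,0,0,0],[10,67.6,-13.7,-9.8,0,0,0],[10,79.1,-16,-17.7,0,0,0]]'
python3 -m creep '[[10,3.5,-0.7,-2.5,0,0,0],[10,3.5,-0.7,-3,0,0,0],[10,3.5,-0.7,-3,0,0,0],[10,3.5,-0.7,-3,0,0,0],[10,3.5,-0.7,-3,0,0,0]]'
python3 - <<'E'
from h import *
im,d=grab_frame("scene"); P=pts("scene",d); cv2.imwrite("pics/s9.png",cv2.resize(im[150:320,200:400,::-1],None,fx=3,fy=3))
E
```

```text
clock: 15.7
tcp_pos: [0.6347, -0.0588, 0.2964]
eef_rot: [0.1, 0.995, 0.001, 0.002]
ft_force: [-1.2, 1.7, 5.6]
width: 0.0156
grip_force: 25.0
clock: 16.2
tcp_pos: [0.6392, -0.0597, 0.2932]
eef_rot: [0.1, 0.995, 0.002, 0.004]
ft_force: [4.9, 2.2, 3.9]
width: 0.0154
grip_force: 25.0
```

View pics/s9.png

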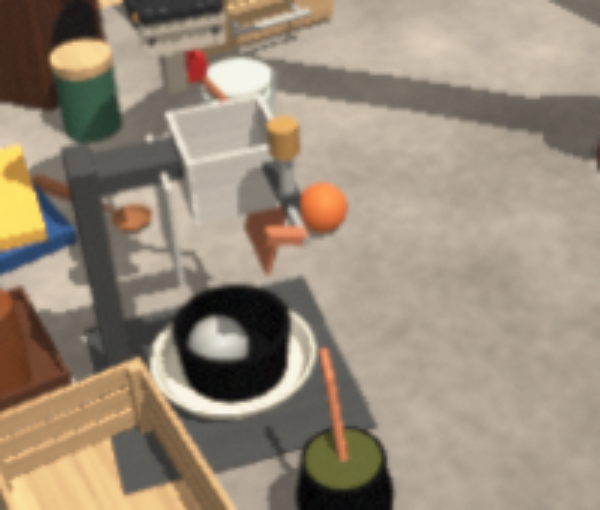

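The ball is in the bowl at crop (215,340) and the hopper is empty. I'll swing the door shut again.

```bash
python3 -m creep '[[10,-11.2,2.3,8.5,0,0,0],[10,-27.8,5.6,17,0,0,0],[10,-45.7,9.2,22.1,0,0,0],[10,-64.3,13,23.3,0,0,0],[10,-82.7,16.7,20.8,0,0,0]]'
python3 -m creep '[[10,-9,1.8,-2.7,0,0,0],[10,-17.6,3.5,-6.2,0,0,0],[10,-25.8,5.2,-10.6,0,0,0],[10,-33.6,6.8,-15.8,0,0,0],[10,-41,8.2,-22,0,0,0]]'
python3 - <<'E'
from h import *
go([.5132,-.0343,.2912],YAW,0)
E
```

```text
clock: 16.75
tcp_pos: [0.5571, -0.0431, 0.3136]
eef_rot: [0.1, 0.995, 0.002, 0.006]
ft_force: [8.2, 2.9, 0.5]
width: 0.0161
grip_force: 25.0
clock: 17.25
tcp_pos: [0.5156, -0.0348, 0.2936]
eef_rot: [0.1, 0.995, 0.001, 0.005]
ft_force: [1.0, 1.9, 10.5]
width: 0.0161
grip_force: 25.0
shift [-2.4  0.5 -2.4] turn [-0.   0.6  0.1] | 0.6
```

Press to the shut stop, slightly overdriving.

```bash
python3 -m creep '[[10,-3,0.5,-2.5,0,0,0],[10,-5,1,-4.5,0,0,0],[10,-6,1.2,-6,0,0,0],[10,-6,1.2,-6,0,0,0],[10,-6,1.2,-6,0,0,0]]'
```

```text
clock: 17.75
tcp_pos: [0.5103, -0.0338, 0.2888]
eef_rot: [0.1, 0.995, 0.0, 0.006]
ft_force: [0.0, 0.3, 16.4]
width: 0.0161
grip_force: 25.0
```

```bash
python3 -m creep '[[10,-2,0.4,-2,0,0,0],[10,-4,0.8,-4,0,0,0],[10,-5,1,-5,0,0,0],[10,-5,1,-5,0,0,0],[10,-5,1,-5,0,0,0]]'
python3 -m creep '[[10,4,-0.8,4,0,0,0],[40,4,-0.8,4,0,0,0],[40,4,-0.8,4,0,0,0],[40,4,-0.8,10,0,0,0],[40,4,-0.8,40,0,0,0]]'
python3 -m creep '[[40,0,0,25,0,0,0],[40,0,0,55,0,0,0],[40,20,20,65,0,0,0],[40,40,60,65,0,0,0],[40,60,100,65,0,0,0]]'
python3 - <<'E'
from h import *
im,d=grab_frame("scene"); P=pts("scene",d); Z=P[...,2]; hsv=cv2.cvtColor(im,cv2.COLOR_RGB2HSV).astype(int)
m=(hsv[...,1]>180)&(hsv[...,2]>90)&((hsv[...,0]<6)|(hsv[...,0]>174))&(Z>.2)&(abs(P[...,0]-.512)<.04)&(abs(P[...,1]+.031)<.04)
print(m.sum(),np.round(np.nanmedian(P[m],0),4),P[m].min(0),P[m].max(0))
go(H(-29.5,90,390),YAW,0)
E
```

```text
clock: 18.25
tcp_pos: [0.5102, -0.0337, 0.2879]
eef_rot: [0.101, 0.995, -0.0, 0.012]
ft_force: [1.9, -2.1, 30.7]
width: 0.016
grip_force: 25.0
clock: 18.75
tcp_pos: [0.5028, -0.0354, 0.3164]
eef_rot: [0.1, 0.995, -0.001, -0.005]
ft_force: [0.7, -0.9, 0.3]
width: 0.0391
grip_force: 0.0
clock: 19.25
tcp_pos: [0.5661, 0.0655, 0.3841]
eef_rot: [0.102, 0.995, -0.0, -0.0]
ft_force: [0.8, -0.7, -0.1]
width: 0.0398
grip_force: 0.0
38 [ 0.5147 -0.0257  0.3028] [ 0.50453515 -0.03049272  0.29397629] [ 0.52630613 -0.02041382  0.31229288]
shift [56.7 58.6  6.6] turn [-0.5 -0.  -0.6] | 0.7
```

The door is on its stop and the knob is back at its starting position. Now the bolt.

```bash
python3 -m creep '[[40,15,17,0,0,0,0],[40,30,34,0,0,0,0],[40,45,51,0,0,0,0],[40,55,67,0,0,0,0],[40,55,67,-8,0,0,0]]'
python3 - <<'E'
from h import *
im,d=grab_frame("wrist"); P=pts("wrist",d); hsv=cv2.cvtColor(im,cv2.COLOR_RGB2HSV).astype(int); Z=P[...,2]
m=(hsv[...,1]>110)&(hsv[...,0]>8)&(hsv[...,0]<28)&(Z>.325)&(Z<.36)&(abs(P[...,0]-.623)<.03)&(abs(P[...,1]-.135)<.03)
p=P[m]; print(m.sum(), (p.max(0)+p.min(0))/2,np.ptp(p,axis=0),np.percentile(p[:,2],95))
go([.6212,.1332,.327],YAW,0)
E
```

```text
clock: 19.8
tcp_pos: [0.6203, 0.1359, 0.3756]
eef_rot: [0.098, 0.995, 0.001, -0.001]
ft_force: [-1.2, -0.6, -0.0]
width: 0.0399
grip_force: 0.0
1775 [0.62055883 0.12991268 0.33772356] [0.0255679  0.0254079  0.02538403] 0.3492434959014313
shift [  1.6  -0.5 -46.8] turn [ 0.  -0.2 -0.1] | 0.2
```

```bash
python3 -m creep '[[40,1,-2.5,-12,0,0,0],[40,1,-2.5,-30,0,0,0],[40,1,-2.5,-42,0,0,0],[40,1,-2.5,-47,0,0,0],[20,1,-2.5,-47,0,0,0]]' 45
python3 -m creep '[[20,0,0,0,0,0,0],[20,0,0,0,0,0,0],[20,0,0,0,0,0,0],[20,0,0,0,0,0,0],[20,0,0,-3,0,0,0]]'
```

```text
clock: 20.35
tcp_pos: [0.621, 0.1297, 0.3284]
eef_rot: [0.1, 0.995, -0.0, -0.001]
ft_force: [-0.0, -0.3, 0.4]
width: 0.0357
grip_force: 0.0
clock: 20.85
tcp_pos: [0.6217, 0.1324, 0.3279]
eef_rot: [0.1, 0.995, 0.002, 0.001]
ft_force: [0.5, 3.2, 3.5]
width: 0.0254
grip_force: 45.0
```

```bash
python3 -m creep '[[20,0,0,-6,0,0,0],[20,0,0,-12,0,0,0],[20,0,0,-18,0,0,0],[20,0,0,-23,0,0,0],[20,0,0,-27,0,0,0]]'
```

```text
clock: 21.35
tcp_pos: [0.6218, 0.1324, 0.2996]
eef_rot: [0.1, 0.995, 0.002, 0.001]
ft_force: [-1.4, 3.9, 25.3]
width: 0.025
grip_force: 45.0
```

```bash
python3 -m creep '[[20,0,0,-1,0,0,0],[20,0,0,-2,0,0,0],[20,0,0,-2,0,0,0],[20,0,0,-2,0,0,0],[20,0,0,-2,0,0,0]]'
python3 -m creep '[[20,0,0,0,0,0,0],[40,0,0,0,0,0,0],[40,0,0,0,0,0,0],[40,0,0,0,0,0,0],[40,0,0,20,0,0,0]]'
python3 -m creep '[[40,0,0,30,0,0,0],[40,0,0,60,0,0,0],[40,0,0,70,0,0,0],[40,-30,0,70,0,0,0],[40,-70,0,70,0,0,0]]'
python3 - <<'E'
from h import *
for n in ("scene","wrist"):
    im,d=grab_frame(n); P=pts(n,d); hsv=cv2.cvtColor(im,cv2.COLOR_RGB2HSV).astype(int); Z=P[...,2]
    m=(hsv[...,1]>110)&(hsv[...,0]>8)&(hsv[...,0]<28)&(Z>.285)&(Z<.36)&(abs(P[...,0]-.623)<.02)&(abs(P[...,1]-.135)<.02)
    if m.sum(): print(n,np.percentile(Z[m],[50,95,99]))
    if n=="scene": cv2.imwrite("pics/s10.png",cv2.resize(im[150:320,200:400,::-1],None,fx=3,fy=3))
z=np.load("scene0.npz"); Z=z["P"][...,2]; hsv=cv2.cvtColor(z["im"],cv2.COLOR_RGB2HSV).astype(int);P=z["P"]
m=(hsv[...,1]>110)&(hsv[...,0]>8)&(hsv[...,0]<28)&(Z>.285)&(Z<.36)&(abs(P[...,0]-.623)<.02)&(abs(P[...,1]-.135)<.02); print("start",np.percentile(Z[m],[50,95,99]))
E
```

```text
clock: 21.85
tcp_pos: [0.6217, 0.1324, 0.2997]
eef_rot: [0.1, 0.995, 0.002, 0.001]
ft_force: [-0.3, 3.6, 8.6]
width: 0.0253
grip_force: 45.0
clock: 22.35
tcp_pos: [0.6199, 0.1278, 0.3133]
eef_rot: [0.101, 0.995, -0.003, -0.004]
ft_force: [0.9, -0.4, 0.7]
width: 0.0395
grip_force: 0.0
clock: 22.85
tcp_pos: [0.5513, 0.1295, 0.3848]
eef_rot: [0.101, 0.995, -0.0, -0.002]
ft_force: [0.1, 0.2, 1.1]
width: 0.0399
grip_force: 0.0
scene [0.31397922 0.32049812 0.32114678]
wrist [0.30732789 0.31903704 0.32055776]
start [0.31419122 0.32123284 0.32174453]
```

View pics/s10.png

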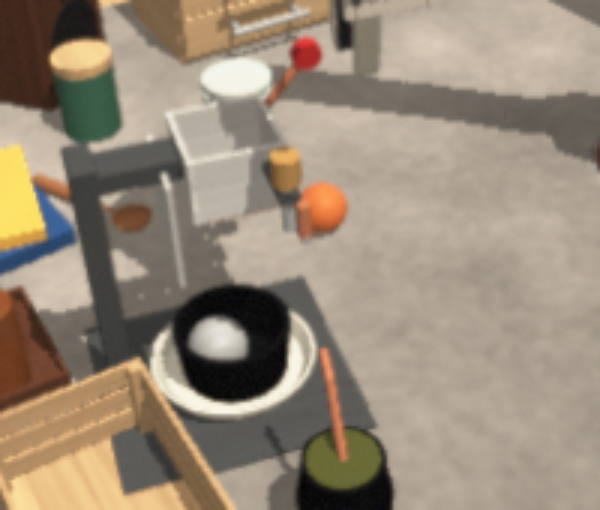

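The bolt is back at its starting height, the door is shut, the ball is in the bowl, and the arm is clear. Handing in.

```bash
python3 -c "
from plant import bot
print(bot.job_done())"
```

```text
the job is handed in; nothing more can be done
None
```

I've handed the job in with every step done in the order asked: the bowl is upright in the dish with the steel ball in it, the trap-door is shut and the bolt is fully down. On the way to the bolt, the fingers bumped it from the front with about 105 N at the wrist (limit 120 N). Nothing visibly moved, but I can't rule out that the arm or gripper body went over its 40 N limit in that bump.

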